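Rock the lug feeder over to the right chute

TASK

The seesaw on the parts feeder is tipped towards the left bin, which is taken. First press the seesaw's raised right end down until it has rocked fully over to the right; then press down the tail of the gate latch until the latch is fully open, so that the three copper lug shells roll down into the empty right bin. Only press with the fingertips: do not touch or carry the shells, leave both the seesaw and the latch as you set them, and disturb nothing else on the counter or in the left bin.

Things in the scene. Friction and masses are not known exactly. Their poses are not given: they have to be found in the camera images.
- feeder: Fixed parts feeder; base plate 150 (x) x 560 (y) x 10 mm. Origin: centre of its underside, on the counter. x points away from the robot, y to the robot's left; turned up to 0.35 rad. Steel seesaw trough in the middle, a chute and bin at either end. The feed ramp covers the seesaw's left half (y 12 to 135 mm, top 170 mm high). Paddles and latch tail stick out to the robot's side.
- seesaw (a joint): Seesaw trough, 200 x 60 mm, 22 mm high; pivot along feeder x through feeder point (0, 0, 75 mm). In rad: -0.28 left end fully down (feeds left chute), 0 level, +0.28 right end fully down (feeds right chute, at its stop). Begins between -0.28 and -0.2. Stiff pivot (0.12 N m, about 1.5 N at the paddle): it stays where it is left; the shells do not move it.
- paddle (a point): Middle of the top of the flat steel finger paddle at the seesaw's right end, 34 mm wide (y), reaching 30 to 79 mm in front of the feeder's centre line, 4 mm thick. Point: 60 mm in front of and 88 mm right of the pivot's middle. Pressed down it sinks almost vertically from about 100 to 54 mm above the counter (joint +0.28). A like paddle at the left end rises meanwhile.
- gate (a joint): Gate latch, a black steel rocker arm on a pivot along feeder y at feeder point (-41, 30, 149 mm). Its tongue hangs into the ramp and holds back the shells, its tail points to the robot. In rad: 0 shut, 0.85 fully open (stop); begins 0 to 0.05. Pressing the tail down lifts the tongue; above about 0.6 the shells pass. Stiff pivot (0.06 N m, 1 to 2 N at the pad): it stays where it is left.
- gate_pad (a point): Middle of the top of the thumb pad on the latch's tail, 36 mm long (feeder x), 26 mm wide, 60 mm from the pivot. Shut, it slopes up towards the robot at 0.35 rad, this point 172 mm above the counter and at feeder (-97, 30) mm; fully open it slopes down at 0.5 rad, point 122 mm above the counter. It moves almost straight down (within 8 mm).
- right_bin (a point): Centre of the inner floor of the right bin, 13.5 mm above the counter; its axes are the feeder's. The floor is flat, 62 mm (x) by about 105 mm (y), walls 43 mm high, and the chute slopes into it from the seesaw's side.
- shell1: Copper lug shell 1 of three alike (nearest the gate at the start): a barrel 24 mm in diameter, 48 mm long, about 60 g, lying across the feed ramp and waiting behind the gate latch; it rolls. Origin: its centre; its own x is its long axis.
- shell2: Copper lug shell 2 of three alike (the middle one at the start): a barrel 24 mm in diameter, 48 mm long, about 60 g, lying across the feed ramp and waiting behind the gate latch; it rolls. Origin: its centre; its own x is its long axis.
- shell3: Copper lug shell 3 of three alike (the hindmost at the start): a barrel 24 mm in diameter, 48 mm long, about 60 g, lying across the feed ramp and waiting behind the gate latch; it rolls. Origin: its centre; its own x is its long axis.
- claw: black steel hoop claw, 18 x 40 x 34 mm, origin under its base; it lies in the feeder's left bin (bystander)
- washer: grey rubber washer, 32 mm across, 5 mm thick, origin under its centre; it lies in the feeder's left bin (bystander)
- key_handle: walnut drum key handle lying on the counter, 85 mm crossbar of 22 mm diameter along its x, with a short steel shank towards its +y; top 23 mm above the counter; origin under the crossbar's middle (bystander)
- tension_rod: steel tension rod lying on the counter, 100 mm along its x, 12 mm high (bystander)
- jar: small glass jar of 52 mm diameter, 60 mm high, standing behind the feeder (bystander)
- lug_block: walnut block 50 x 50 x 30 mm with a steel pin of 16 mm diameter on it (60 mm high in all), standing behind the feeder (bystander)
- driver: screwdriver with a wooden handle, 160 mm long, lying behind the feeder (bystander)
Mind the look-alikes: they are no part of the job. What is shaped like the shell3 but green, purple or turquoise is not meant.

How it is judged:
By the outcome, as a careful person would: the job done as asked, in the order asked, and still so for the second after the job is handed in, with the robot touching nothing.
It also fails if it takes over 38 s, if anything falls off the work surface, if the arm or the gripper's body presses on something with over 40 N, if the wrist force passes 120 N, or if a joint passes its speed limit or range.

ROBOT

A 6-joint arm with a two-finger parallel gripper is mounted at the origin on the work surface. World frame = base frame: x ahead of the robot, y to its left, z up, the work surface at z = 0. Lengths are in m, angles in degrees, forces in N, time in s.
With the tool pointing down it reaches from about 0.375 to 0.9 m from the base axis. Payload 3.1 kg.
Tool frame: the origin (TCP) lies on the centre line of the jaws, within the pads' length; the fingertips stand 25 mm ahead of it and the grasp point (between the pads) lies 6 mm ahead of it; z points along the fingers, y is the line along which they close (so a half turn about z gives the same grasp; the last joint's range is limited). The gripper opens to 87 mm and grips with 3 to 60 N. Pads are 19 mm wide; open, the fingers measure 117 mm over their backs; the gripper's body (75 mm by 190 mm) begins 51 mm behind the grasp point.
Start: joints at [-74.8, 30.224, 82.088, -0, 67.689, -10.227], TCP at [0.268, -0.564, 0.248] pointing down, gripper open.
Joint ranges: [-176.69, 176.69], [-43.24, 126.21], [12.49, 139.97], [-82, 262], [0, 151.66], [-163.58, 163.58]. Speed limits (degrees/s): [159.86, 159.86, 180, 180, 180, 180].

INTERFACE

Orientations are given as a 3x3 rotation matrix whose columns are the frame's x, y, z axes.
In Python, from rig import bot, cams, models gives the robot as it stands. The module is installed in compiled form; this text tells all that it offers.
- The arm moves only by the shell command python3 -m handwheel 'ROWS' [OPENING]. ROWS is JSON, a list of rows, each a list of 6 numbers: the shift along the world's x, y, z each as a share of 1 m, from -1 to 1, then the turn, a rotation vector about the world's x, y, z each as a share of 2 rad, from -1 to 1. In form: [[dx, dy, dz, wx, wy, wz], ...]. A call has exactly 8 rows; each row is the pose to reach, as a shift and turn from the pose commanded when the call began; what a row does not reach only later rows make up. A row lasts 1/12 s, in which the tool goes at most 41.7 mm and 7.16 degrees, less where a joint would pass 70% of its speed; a pose out of reach is approached as far as the arm can. A call with a number of a shift or a turn outside -1 to 1 is refused whole. A call with a gripper value outside its range is refused whole. OPENING is the opening, from -1 (shut) to 1 (fully open), so that 0 is half open, set as the call begins (- or left out, the last holds). The fingers move at their own pace and stop on an object; the grip force is fixed at half the most. Time passes only in rows, so rows that repeat a pose let the fingers close, or fill a call up. It gives the time, the measured TCP pose, the force, the opening and the grip force at its end, in the units of the state.
- bot.read_state(): the state, without advancing time (a new reading comes with each control period).
- cams.capture(name): name is "side" or "top"; returns (picture, depth): 400x640x3 uint8, blue, green, red; 400x640 float32, m along the optical axis (not along the pixel's ray), 0 where there is no reading.
- cams.calibration(name): a dict with "mtx" (3x3 intrinsics, pixels), "R" (3x3) and "t" (3): a world point X has camera coordinates R X + t. Camera axes: x right, y down, z forward; pixel columns grow to the right and rows downward; lengths in m; the calibration is good to about 2 mm. A picture is of the moment at which its call begins. calibration takes no time and is no camera call.
- bot.hand_in(): hands the job in; it is judged then, once.
Trained networks look in the newest picture that a camera, given by its name, has taken for a name from the list of things; names that differ only in an ending like _2 or _b are one class to them, and where a whole thing is asked for, a point or a joint stands for the part that bears it (a point fixed in the world has none). Each returns a list of dicts, best first, with "conf" (0 to 1); they miss things now and then, are a little off and sometimes report something else, mostly with a low value. They report only what shows in the picture. A call takes as long as a camera call. They do not tell look-alikes from the thing itself.
- models.spot_in(query, camera): "position" ([column, row] in pixels, amid what is visible of it).
- models.tip_of(query, camera): "position" ([column, row] in pixels: a listed point, or the origin of a listed thing).
The state is a dict: "time_s": time; "joint_positions": joint angles; "qvel": joint speeds; "tau": joint torques, N m; "position": TCP position; "tcp_rot": TCP orientation; "force": force on the tool from outside, world axes, zero at the start; "moment": the same for the moment, N m; "opening": opening from 0.0 (shut) to 1.0 (fully open); "grasp_force": force on a finger pad.
Only numpy, scipy, OpenCV 4.12 (cv2) and the standard library are available. Lean on these libraries where they do the work, as an engineer would, in place of code of your own. Each camera call takes 0.05 s, during which the arm holds its last target. There are 200 camera calls.

## Working session

There is one attempt and no reset: what is moved stays moved. The work goes in short steps, Python scripts to look and compute and a shell command to move; the robot and the scene stay as the last step left them, time stands still between calls to the robot, and variables do not carry over. Pictures are saved under pics/ and viewed, at most 10 in all, crops included, and the job is handed in when it is done.

```bash
mkdir -p pics
cat > h.py <<'E'
import numpy as np,cv2
from rig import bot,cams,models
def back(name,uv,depth=None,z=None):
    c=cams.calibration(name);K,R,t=map(np.array,(c["mtx"],c["R"],c["t"]))
    r=np.linalg.solve(K,[uv[0],uv[1],1.]);o=-R.T@t;d=R.T@r
    s=depth if z is None else (z-o[2])/d[2]
    return o+s*d
def med(D,uv,k=2):
    u,v=int(round(uv[0])),int(round(uv[1]));p=D[max(v-k,0):v+k+1,max(u-k,0):u+k+1];p=p[p>0]
    return float(np.median(p)) if p.size else 0
E
python3 - <<'E'
from h import *
np.set_printoptions(precision=3,suppress=True)
for n in("top","side"):
    I,D=cams.capture(n);cv2.imwrite(f"pics/{n}0.png",I);np.save(f"pics/{n}0.npy",D)
    for q in("paddle","gate_pad","right_bin","feeder"):
        for r in models.tip_of(q,n)[:2]:
            d=med(D,r["position"]);print(n,q,r["conf"],np.round(r["position"]),back(n,r["position"],d))
s=bot.read_state();print(s["time_s"],s["position"],s["tcp_rot"],s["opening"])
E
```

```text
top paddle 0.77 [402. 265.] [ 0.462 -0.145  0.103]
top gate_pad 0.88 [347. 273.] [ 0.453 -0.02   0.172]
top right_bin 0.65 [448. 250.] [ 0.489 -0.278  0.014]
top feeder 0.71 [359. 229.] [ 0.536 -0.046  0.152]
top feeder 0.56 [448. 251.] [ 0.488 -0.277  0.014]
side paddle 0.56 [428. 184.] [ 0.447 -0.143  0.102]
side paddle 0.15 [321. 201.] [0.648 0.005 0.026]
side gate_pad 0.8 [397. 196.] [ 0.454 -0.014  0.168]
side right_bin 0.75 [436. 172.] [ 0.487 -0.278  0.012]
side feeder 0.95 [376. 209.] [ 0.536 -0.073  0.01 ]
0.5 [ 0.268 -0.564  0.248] [[ 0.903  0.429 -0.   ]
 [ 0.429 -0.903  0.   ]
 [ 0.    -0.    -1.   ]] 1.0001451061868187
```

View pics/top0.png

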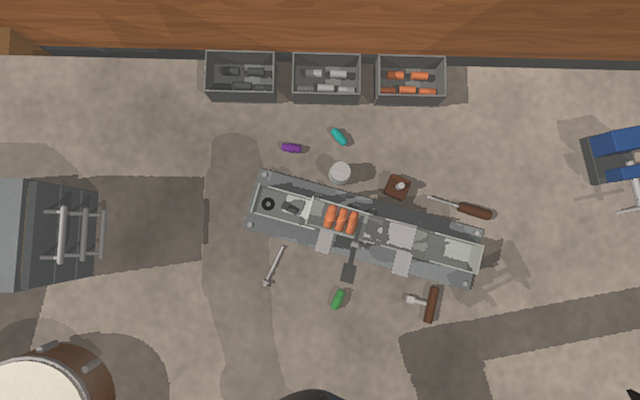

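View pics/side0.png

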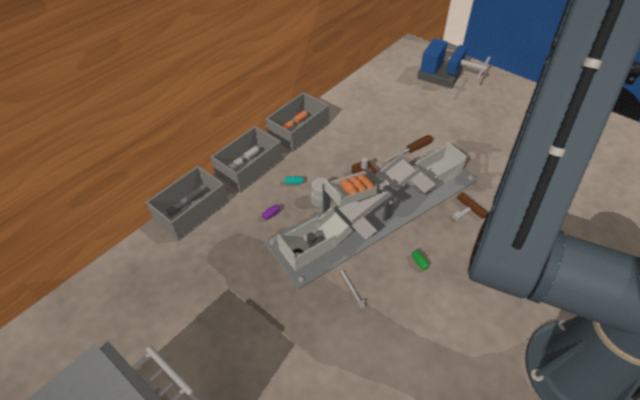

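The pictures and networks agree. The paddle is at about top (402,265), the gate pad at (347,273), and three orange-copper shells wait on the ramp near (340,218). Feeder centre is about (0.537, -0.073) with yaw about -0.27 rad, which gives paddle (0.454,-0.142) and pad (0.451,-0.018). I'll close the fingers and line the jaw axis up with feeder x for the paddle press.

```bash
T='[0.185,0.421,0,0,0,0.428]'
python3 -m handwheel '[[0.185,0.421,0,0,0,0.428],[0.185,0.421,0,0,0,0.428],[0.185,0.421,0,0,0,0.428],[0.185,0.421,0,0,0,0.428],[0.185,0.421,0,0,0,0.428],[0.185,0.421,0,0,0,0.428],[0.185,0.421,0,0,0,0.428],[0.185,0.421,0,0,0,0.428]]' -1
python3 - <<'E'
from h import *
s=bot.read_state();p=np.array(s["position"]);R=np.array(s["tcp_rot"]);print(np.array([.453,-.143,.16])-p, -15.5-np.degrees(np.arctan2(R[1,1],R[0,1])))
E
```

```text
time_s: 1.17
position: [0.4029, -0.2575, 0.2479]
tcp_rot: [[0.265, 0.964, 0.001], [0.964, -0.265, -0.001], [-0.0, 0.001, -1.0]]
force: [0.8, -0.8, 0.3]
opening: 0.48
grasp_force: 0.0
[ 0.05007229  0.11450862 -0.08785476] -0.15074548226940543
```

```bash
python3 -m handwheel '[[0.045,0.1,0,0,0,0],[0.045,0.1,0,0,0,0],[0.045,0.1,0,0,0,0],[0.045,0.1,0,0,0,0],[0.045,0.1,-0.04,0,0,0],[0.045,0.1,-0.07,0,0,0],[0.045,0.1,-0.07,0,0,0],[0.045,0.1,-0.07,0,0,0]]'
python3 - <<'E'
from h import *
s=bot.read_state();p=np.array(s["position"]);R=np.array(s["tcp_rot"]);print(np.array([.453,-.143,.13])-p, -15.5-np.degrees(np.arctan2(R[1,1],R[0,1])))
I,D=cams.capture("side");cv2.imwrite("pics/side1.png",cv2.resize(I[120:270,300:500],None,fx=4,fy=4))
E
```

```text
time_s: 1.83
position: [0.4466, -0.1593, 0.1768]
tcp_rot: [[0.268, 0.963, -0.003], [0.963, -0.268, 0.002], [0.001, -0.004, -1.0]]
force: [-0.2, -0.7, -0.3]
opening: 0.009
grasp_force: 0.0
[ 0.0063991   0.01630577 -0.04677995] 0.05457478438157004
```

View pics/side1.png

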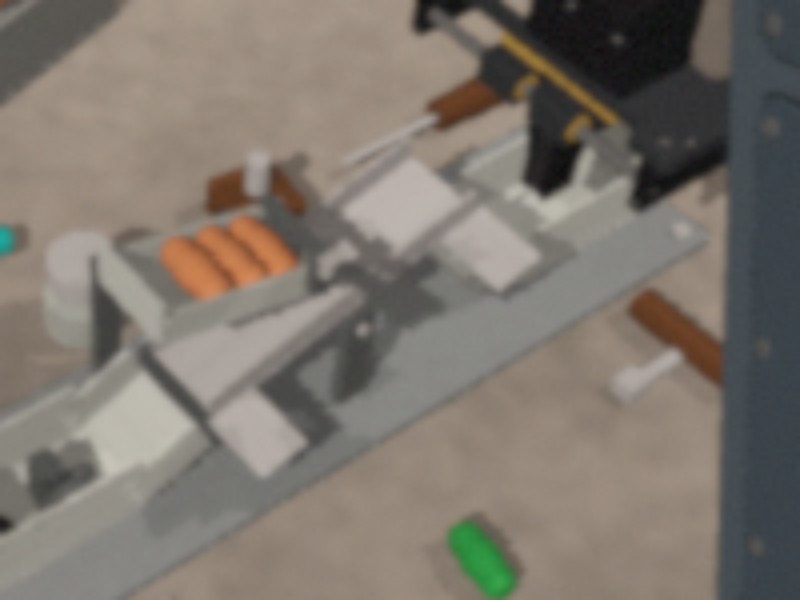

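The side view shows the closed fingers above the right end and the paddle clear at about crop (490,245). The shells are waiting at about (230,255). Next I press down in steps.

```bash
python3 -m handwheel '[[0.007,0.016,0,0,0,0],[0.007,0.016,-0.02,0,0,0],[0.007,0.016,-0.04,0,0,0],[0.007,0.016,-0.05,0,0,0],[0.007,0.016,-0.058,0,0,0],[0.007,0.016,-0.066,0,0,0],[0.007,0.016,-0.074,0,0,0],[0.007,0.016,-0.08,0,0,0]]'
python3 -c "
from h import *
print(np.array(bot.read_state()['position'])-[.453,-.143,.079])"
```

```text
time_s: 2.55
position: [0.4557, -0.1443, 0.0979]
tcp_rot: [[0.268, 0.963, 0.003], [0.963, -0.268, -0.002], [-0.001, 0.003, -1.0]]
force: [0.2, -1.4, 2.3]
opening: 0.001
grasp_force: 0.9
[ 0.00268386 -0.0013373   0.01888743]
```

Contact is about 2 N, as expected. I'll press on to the stop.

```bash
python3 -m handwheel '[[0,0,-0.004,0,0,0],[0,0,-0.008,0,0,0],[0,0,-0.012,0,0,0],[0,0,-0.015,0,0,0],[0,0,-0.018,0,0,0],[0,0,-0.02,0,0,0],[0,0,-0.022,0,0,0],[0,0,-0.022,0,0,0]]'
```

```text
time_s: 3.22
position: [0.4546, -0.1429, 0.0808]
tcp_rot: [[0.267, 0.964, 0.002], [0.964, -0.267, -0.001], [-0.0, 0.003, -1.0]]
force: [-5.9, 4.0, 54.0]
opening: 0.005
grasp_force: 25.4
```

54 N at tip height 56 mm means the stop is reached, since the paddle slopes under the tip. I'll lift straight up.

```bash
python3 -m handwheel '[[0,0,0.01,0,0,0],[0,0,0.03,0,0,0],[0,0,0.06,0,0,0],[0,0,0.1,0,0,0],[0,0,0.14,0,0,0],[0,0,0.165,0,0,0],[-0.01,0.03,0.165,0,0,-0.1],[-0.02,0.06,0.165,0,0,-0.2]]'
python3 - <<'E'
from h import *
I,D=cams.capture("side");cv2.imwrite("pics/side2.png",cv2.resize(I[120:270,300:500],None,fx=4,fy=4))
r=models.tip_of("paddle","side")[0];print(r,back("side",r["position"],med(D,r["position"])))
s=bot.read_state();p=np.array(s["position"]);R=np.array(s["tcp_rot"]);print(np.array([.45,-.018,.24])-p, -105.5-np.degrees(np.arctan2(R[1,1],R[0,1])))
E
```

```text
time_s: 3.88
position: [0.4354, -0.0839, 0.2422]
tcp_rot: [[0.505, 0.863, 0.004], [0.863, -0.505, -0.002], [0.0, 0.005, -1.0]]
force: [0.4, 1.8, -0.6]
opening: 0.004
grasp_force: 0.0
{'position': [420.6, 196.3], 'conf': 0.67} [ 0.45714477 -0.14151389  0.05378286]
[ 0.01950155  0.06105259 -0.00012067] -75.70025119089865
```

View pics/side2.png

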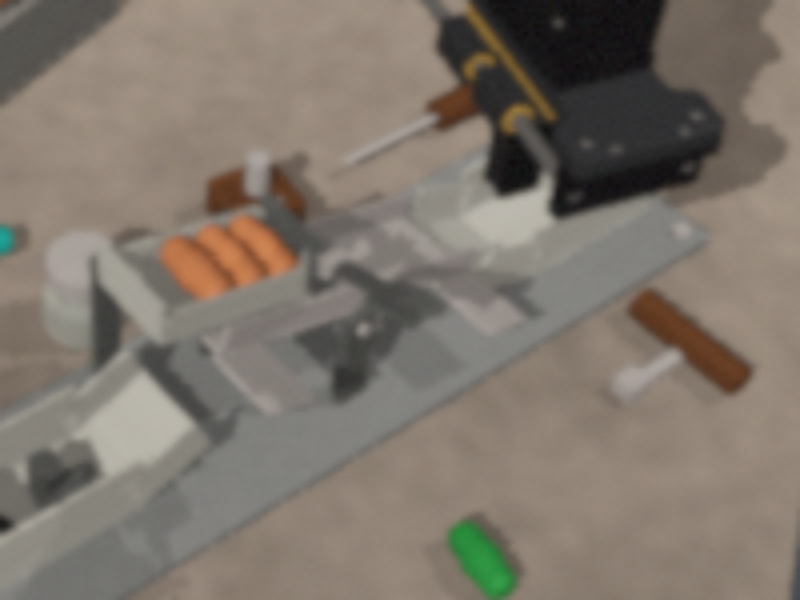

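The seesaw is fully over: the paddle sits at z ≈ 0.054 near crop (480,305), and the shells are still waiting. Next I go above the gate pad with the jaws turned along feeder y.

```bash
python3 -m handwheel '[[0.005,0.015,0.01,0,0,-0.06],[0.01,0.03,0.01,0,0,-0.12],[0.015,0.045,0.01,0,0,-0.18],[0.018,0.06,0.01,0,0,-0.24],[0.018,0.06,0.01,0,0,-0.3],[0.018,0.06,0.01,0,0,-0.36],[0.018,0.06,0.01,0,0,-0.42],[0.018,0.06,0.01,0,0,-0.48]]'
python3 -m handwheel '[[0,0,0,0,0,-0.06],[0,0,0,0,0,-0.12],[0,0,0,0,0,-0.165],[0,0,0,0,0,-0.165],[0,0,0,0,0,-0.165],[0,0,0,0,0,-0.165],[0,0,0,0,0,-0.165],[0,0,0,0,0,-0.165]]'
python3 - <<'E'
from h import *
I,D=cams.capture("side");cv2.imwrite("pics/side3.png",cv2.resize(I[120:270,300:500],None,fx=4,fy=4))
s=bot.read_state();p=np.array(s["position"]);R=np.array(s["tcp_rot"]);print(np.array([.45,-.018,.197])-p, -105.5-np.degrees(np.arctan2(R[1,1],R[0,1])))
E
```

```text
time_s: 4.65
position: [0.4519, -0.0232, 0.2499]
tcp_rot: [[0.996, 0.086, -0.002], [0.086, -0.996, 0.0], [-0.002, -0.0, -1.0]]
force: [-0.3, 0.4, -0.1]
opening: 0.005
grasp_force: 0.0
time_s: 5.32
position: [0.4524, -0.0233, 0.2505]
tcp_rot: [[0.972, -0.237, -0.0], [-0.237, -0.972, 0.0], [-0.0, 0.0, -1.0]]
force: [-0.4, -0.5, 0.4]
opening: 0.005
grasp_force: 0.0
[-0.00241836  0.00528244 -0.05349384] -1.7845734705985876
```

View pics/side3.png

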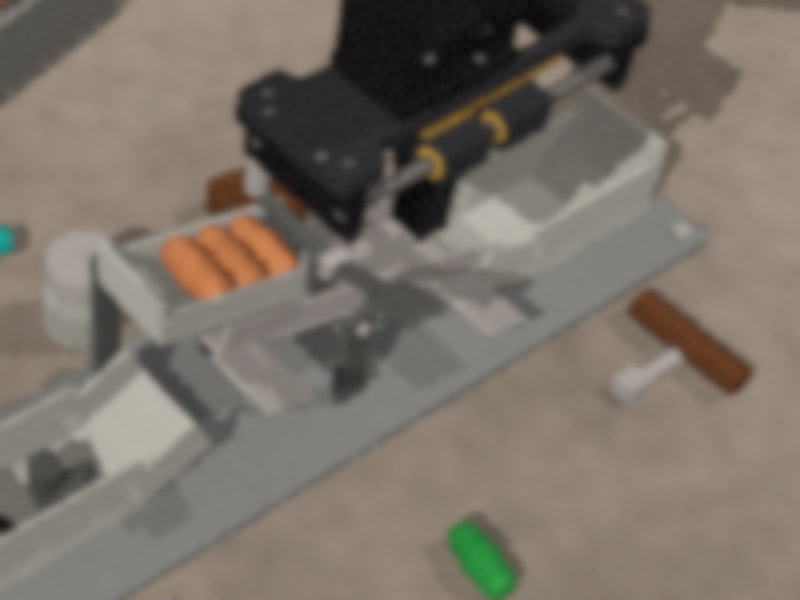

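Fingers are over the latch tail (fingertips at about crop (420,215)), well clear of the shells. I'll press down now.

```bash
python3 -m handwheel '[[-0.005,0.006,-0.02,0,0,-0.015],[-0.005,0.006,-0.04,0,0,-0.015],[-0.005,0.006,-0.048,0,0,-0.015],[-0.005,0.006,-0.056,0,0,-0.015],[-0.005,0.006,-0.064,0,0,-0.015],[-0.005,0.006,-0.072,0,0,-0.015],[-0.005,0.006,-0.08,0,0,-0.015],[-0.005,0.006,-0.087,0,0,-0.015]]'
```

```text
time_s: 6.03
position: [0.4484, -0.0176, 0.1632]
tcp_rot: [[0.964, -0.267, 0.002], [-0.267, -0.964, -0.001], [0.002, -0.0, -1.0]]
force: [1.0, 0.3, 1.9]
opening: 0.004
grasp_force: 0.6
```

```bash
python3 -m handwheel '[[0,0,-0.004,0,0,0],[0,0,-0.007,0,0,0],[0,0,-0.01,0,0,0],[0,0,-0.012,0,0,0],[0,0,-0.013,0,0,0],[0,0,-0.014,0,0,0],[0,0,-0.014,0,0,0],[0,0,-0.014,0,0,0]]'
```

```text
time_s: 6.7
position: [0.4474, -0.0172, 0.1496]
tcp_rot: [[0.964, -0.267, -0.0], [-0.267, -0.964, 0.0], [-0.0, -0.0, -1.0]]
force: [-1.2, -1.0, 0.2]
opening: 0.004
grasp_force: 0.1
```

```bash
python3 -m handwheel '[[0,0,-0.001,0,0,0],[0,0,-0.002,0,0,0],[0,0,-0.003,0,0,0],[0,0,-0.004,0,0,0],[0,0,-0.004,0,0,0],[0,0,-0.005,0,0,0],[0,0,-0.005,0,0,0],[0,0,-0.005,0,0,0]]'
```

```text
time_s: 7.37
position: [0.4481, -0.0174, 0.1477]
tcp_rot: [[0.964, -0.266, 0.003], [-0.266, -0.964, -0.001], [0.003, 0.0, -1.0]]
force: [-5.5, 1.0, 30.8]
opening: 0.007
grasp_force: 14.8
```

31 N at tip height 123 mm, so the latch is at its stop. I'll lift and look.

```bash
python3 -m handwheel '[[0,0,0.01,0,0,0],[0,0,0.03,0,0,0],[0,0,0.06,0,0,0],[0,0,0.1,0,0,0],[0,0,0.14,0,0,0],[0,0,0.15,0,0,0],[-0.02,-0.04,0.15,0,0,0],[-0.04,-0.08,0.15,0,0,0]]'
python3 -m handwheel '[[-0.02,-0.04,0,0,0,0],[-0.04,-0.08,0,0,0,0],[-0.06,-0.12,0,0,0,0],[-0.07,-0.16,0,0,0,0],[-0.07,-0.2,0,0,0,0],[-0.07,-0.24,0,0,0,0],[-0.07,-0.28,0,0,0,0],[-0.07,-0.28,0,0,0,0]]'
python3 - <<'E'
from h import *
for n in("top","side"):
    I,D=cams.capture(n)
    cv2.imwrite(f"pics/{n}4.png",cv2.resize(I[130:330,220:520] if n=="top" else I[120:270,260:500],None,fx=2.6 if n=="top" else 3.2,fy=2.6 if n=="top" else 3.2))
    for q in("paddle","gate_pad"):
        for r in models.tip_of(q,n)[:1]: print(n,q,r["conf"],np.round(r["position"]),back(n,r["position"],med(D,r["position"])))
    for r in models.spot_in("shell1",n): print(n,r,back(n,r["position"],med(D,r["position"])))
E
```

```text
time_s: 8.03
position: [0.4109, -0.0912, 0.296]
tcp_rot: [[0.965, -0.261, 0.004], [-0.261, -0.965, -0.002], [0.004, 0.001, -1.0]]
force: [0.6, -0.4, -0.4]
opening: 0.007
grasp_force: 0.0
time_s: 8.7
position: [0.3402, -0.3799, 0.2947]
tcp_rot: [[0.962, -0.272, 0.002], [-0.272, -0.962, -0.007], [0.004, 0.006, -1.0]]
force: [0.3, -0.1, -0.5]
opening: 0.003
grasp_force: 0.0
top paddle 0.67 [397. 263.] [ 0.46170758 -0.14406356  0.05441258]
top gate_pad 0.57 [346. 267.] [ 0.45875291 -0.0220061   0.12422922]
top {'position': [454.7, 253.5], 'conf': 0.75} [ 0.48372312 -0.2847292   0.03556022]
top {'position': [468.1, 253.8], 'conf': 0.58} [ 0.48335015 -0.31601625  0.03615457]
top {'position': [445.5, 247.8], 'conf': 0.54} [ 0.49663372 -0.26369465  0.03465387]
top {'position': [289.3, 149.4], 'conf': 0.54} [0.72640406 0.10462799 0.01990451]
top {'position': [339.4, 135.0], 'conf': 0.5} [ 0.76289329 -0.01513214  0.02361049]
top {'position': [337.2, 296.3], 'conf': 0.46} [ 0.38224513 -0.01267657  0.02212597]
side paddle 0.66 [423. 194.] [ 0.45758613 -0.15411528  0.05122183]
side gate_pad 0.72 [394. 209.] [ 0.45617778 -0.01627946  0.12192714]
side {'position': [436.7, 167.6], 'conf': 0.68} [ 0.4853153  -0.26853792  0.03496742]
side {'position': [423.3, 259.7], 'conf': 0.64} [ 0.36240499 -0.01204976  0.02194092]
side {'position': [268.4, 211.1], 'conf': 0.63} [0.72872099 0.10853142 0.02073224]
side {'position': [446.3, 160.1], 'conf': 0.62} [ 0.48177564 -0.31244617  0.03132895]
```

View pics/top4.png

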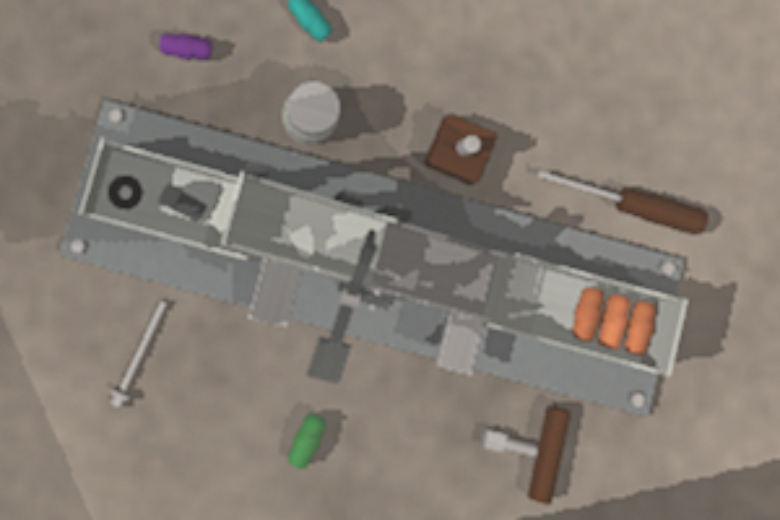

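View pics/side4.png

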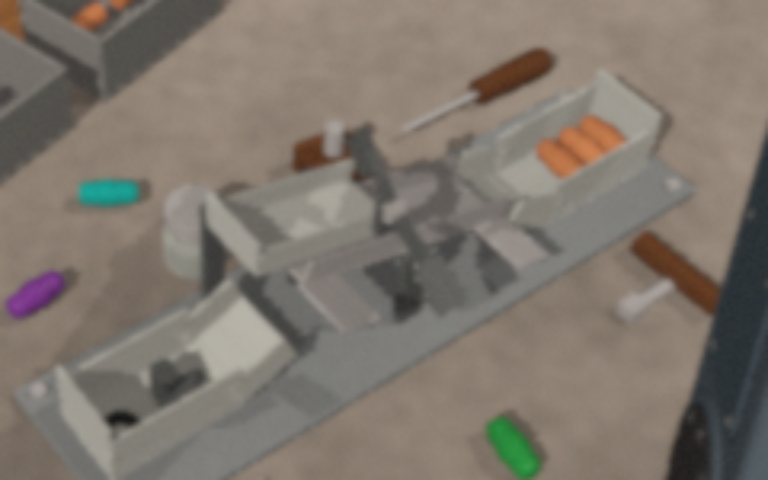

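All three shells lie in the right bin (top crop around (615,320)). The seesaw is right-down, the latch is open with its pad at z ≈ 0.123, and nothing else has moved.

```bash
python3 -c "
from rig import bot
print(bot.hand_in())"
```

```text
the job is handed in; nothing more can be done
None
```

The job is handed in: I pressed the seesaw fully over to the right, then opened the latch to its stop, and all three copper shells rolled into the right bin with nothing else visibly disturbed.

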